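Unhook the carry case past its spring keeper and stack it

ROBOT

A 6-joint arm with a two-finger parallel gripper is mounted at the origin on the work surface. World frame = base frame: x ahead of the robot, y to its left, z up, the work surface at z = 0. Lengths are in m, angles in rad, forces in N, time in s.
With the tool pointing down it reaches from about 0.25 to 0.775 m from the base axis. Payload 4 kg.
Tool frame: the origin (TCP) lies at the very end of the fingers, on their centre line; the grasp point (between the pads) lies hold_point_z behind it (hold_point_z is the distance from the TCP to the grasp point, in m); z points along the fingers, y is the direction in which the jaws open and shut (so a half turn about z gives the same grasp; the last joint's range is limited). The gripper opens to 94 mm and grips with 3 to 60 N. Pads are 16 mm wide; open, the fingers measure 119 mm over their backs; the gripper's body (75 mm by 177 mm) begins 78 mm behind the grasp point.
Start: joints at [-1.236, 0.087, 1.371, -0, 1.684, -0.103], TCP at [0.233, -0.498, 0.206] pointing down, gripper open.
Joint ranges: [-3.1, 3.1], [-0.76, 2.03], [0.27, 2.55], [-1.08, 4.22], [0.17, 2.65], [-2.57, 2.57]. Speed limits (rad/s): [2.79, 2.79, 3.14, 3.14, 3.14, 3.14].

INTERFACE

Orientations are given as [roll, pitch, yaw] about the fixed x, y, z axes, in that order (R = Rz(yaw) Ry(pitch) Rx(roll)).
In Python, from bench import * gives the robot as it stands.
- The arm moves only by the tool step_arm, never from a script. Its argument "increments" is text: rows parted by semicolons, each of 6 numbers parted by spaces: the shift along the tool's x, y, z in cm, then the turn, a rotation vector about the tool's x, y, z in rad. A call has 1 to 5 rows; each row shifts and turns the commanded pose from where the row before left it, along the tool's axes as they then stand; what a row does not reach is not made up. A row lasts 1/10 s, in which the tool goes at most 50 mm and 8.59 degrees, less where a joint would pass 70% of its speed; a pose out of reach is approached as far as the arm can. A call is refused whole if a number of a shift passes 5 or a number of a turn 0.15, either way. A call with a gripper value outside its range is refused whole. "claw" is the gripper's target within -1 to 1 (shut at 1, half-way at 0, fully open at -1), set as the call begins (left out, the last holds). The fingers move at their own pace and stop on an object; the grip force is fixed at half the most. Time passes only in rows, so rows that do not move let the fingers close. It gives the time, the measured TCP pose, the force and the opening at its end, in the units of the state.
- get_obs(): the state, without advancing time (a new reading comes with each control period).
- snapshot(name): name is "scene" or "top"; returns the picture (384x512x3 uint8, red, green, blue); there is no depth.
- calibration(name): a dict with "camera_matrix" (3x3 intrinsics, pixels), "eye" and "orientation" of the camera in the world. Camera axes: x right, y up, looking along -z (the intrinsics and any distortion apply to the point x, -y, -z); pixel columns grow to the right and rows downward; lengths in m; the calibration is good to about 2 mm. A picture is of the moment at which its call begins. calibration takes no time and is no camera call.
- close_job(): hands the job in, once; it reports no verdict.
The state is a dict: "time": time; "joint_positions": joint angles; "qvel": joint speeds; "joint_torque": joint torques, N m; "tool_pos": TCP position; "ee_rot": TCP orientation; "wrist_force": force on the tool from outside, world axes, zero at the start; "wrist_torque": the same for the moment, N m; "width": finger opening in m.
Only numpy, scipy, OpenCV 4.12 (cv2) and the standard library are available. Lean on these libraries where they do the work, as an engineer would, in place of code of your own. Each camera call takes 0.05 s, during which the arm holds its last target. There are 200 camera calls.

TASK

Take the blue carry case off the safety hook: push the case back so that its own hanging bar presses the orange spring keeper open, then lift it over the hook's lip and off, without the robot touching the hook or keeper. Set it upright and squarely, edges flush either way round, on top of the column of two cases, lowering it until it sits before letting go, and leave it there released. Do not shift the column or disturb the bottles and beaker.

Things in the scene. Friction and masses are not known exactly. Their poses are not given: they have to be found in the camera images.
- case: Blue closed carry case, body 100 (x) x 130 (y) x 50 mm, 0.3-0.65 kg, rigid upright frame on its lid: uprights (12 x 10 mm) at y = -52 and 52, round hanging bar along y at z = 120, yellow grip beam above it. Origin: centre of underside, z up. Starts hanging, underside 55 mm above the bench; the hook passes through the window between bar and lid (z = 50).
- bar (a point): Middle of the steel hanging bar's centre line, on the case at (0, 0, 120) mm. The bar is 10 mm thick and runs along the case's y. Once off, the case hangs 120 mm below the bar, lower than the hook's tip: draw it well away before turning or crossing, or its corners strike the hook.
- grip (a point): Centre of the yellow grip beam, on the case at (0, 0, 163) mm: 18 mm thick in the case's x, 114 long in y, 26 high (z = 150 to 176). Take it from above, fingers closing along the case's x; finger ends no lower than 22 mm above the hanging bar clear hook and keeper.
- stand: Fixed hook stand. Origin: on the bench under the hook's seat; z up; +x points from hook tip back to post (front at x = 95 mm, 36 wide, 172 high; base plate x = 75 to 195, 150 wide, 14 high). Hook: two steel cheeks, 26 mm over all in y, arm from x = -22 to the post, upper edge (bar rests on it) z = 170, underside z = 158, at the hinge boss (x = 0 to 26) z = 147.
- lip (a point): Top of the lip's free end, on the stand at (10, 0, 189) mm. Tip (x = -22 to -10) turns up to z = 189; the lip runs back from it to x = 10, z = 183 to 189. With the bar behind it, raise the case 20 to 40 mm (aim 28: bar above lip, lid still below arm), then move to stand -x, window passing over the tip, until the case's centre is beyond x = -75: free.
- seat (a point): Centre of a bar in the hook's seat, on the stand at (0, 0, 175) mm. A lip over it stops a straight lift: first push the bar to stand x = 16 to 26 (aim 20) against the keeper.
- keeper (a joint): Angle (rad) of the orange sprung tongue, 5 mm thick, 12 wide, between the cheeks, hinged at stand x = 10.5, z = 151 mm, top at z = 191. 0 = shut: upright, its face at x = 8 mm just behind the bar. Grows to 1.0 as its top is pushed to stand +x: about 0.5 when the bar just clears the lip, 0.7 with the bar at x = 20. 3 N to start, 6 to 8 N at the bar to hold; springs shut.
- column_low: Lower case of the column, pale grey, closed, no frame, 100 x 130 x 50 mm, 0.6 kg, loose on the bench. Origin: centre of the underside, z up.
- column_top: Upper case of the column, green, closed, flat-topped, 100 (x) x 130 (y) x 50 mm, 0.6 kg, loose on the lower one. Origin: centre of the underside (50 mm above the bench); its top, where the carry case goes, is at its z = 50 mm.
- amber_bottle: Bystander: amber reagent bottle, 64 mm diameter, 140 mm high. Origin: centre of the underside.
- wash_bottle: Bystander: white wash bottle with red cap, 60 mm diameter, 150 mm high. Origin: centre of the underside.
- beaker: Bystander: glass beaker, 72 mm diameter, 90 mm high. Origin: centre of the underside.
Things that resemble listed ones, but are neither listed nor needed, are in the scene too. Leave any green or pink look-alike of the case alone.

How it is judged:
On the way, in this order (a step that is already met when the one before it is completed fails the run):
1. the keeper is pressed back (joint above 0.35 rad) while the hanging bar is still in the hook, less than 12 mm above its seat (value of joint keeper above 0.35 rad and z of bar in the frame of stand below 0.187 m), for 0.05 s.
2. the case is off the hook: its hanging bar is above the lip and in front of the hook's tip, and nothing of it touches the stand (z of bar in the frame of stand above 0.189 m and x of bar in the frame of stand below -0.03 m and contact force between case and stand below 0.1 N), for 0.05 s.
3. the case is lowered squarely on to the column (within 5 mm of its top) while the fingers still hold it (horizontal distance between case and column_top below 0.012 m and z of case in the frame of column_top between 0.046 and 0.055 m and angle between the x axis of case and the x axis of column_top, either way round below 0.12 rad and contact force between the fingers and case above 0.5 N), for 0.05 s.
At the end, for the whole second after the job is handed in: Carry case released and still on the upper column case: centres within 12 mm, parallel within 0.12 rad (either way round), upright within 0.05 rad, underside within 5 mm of its top; column cases within 12 mm of each other; keeper shut (under 0.1 rad) (horizontal distance between case and column_top below 0.012 m and z of case in the frame of column_top between 0.046 and 0.055 m and angle between the x axis of case and the x axis of column_top, either way round below 0.12 rad and angle between case's own z axis and vertical below 0.05 rad and horizontal distance between column_top and column_low below 0.012 m and contact force between the fingers and case below 0.1 N and linear speed of case below 0.01 m/s and value of joint keeper below 0.1 rad); the robot touches nothing.
It fails at once if the robot touches the hook stand or its keeper with more than 2 N (contact force between any of the fingers, the arm and stand above 2 N).
It fails at once if a column case is shifted by more than 20 mm (distance of any of column_top, column_low from where it was at the start of the episode above 0.02 m).
It fails at once if a bottle or the beaker is shifted by more than 30 mm or tipped by more than 0.4 rad (distance of any of amber_bottle, wash_bottle, beaker from where it was at the start of the episode above 0.03 m or angle between any of amber_bottle, wash_bottle, beaker's own z axis and vertical above 0.4 rad).
It also fails if it takes over 48 s, if anything falls off the work surface, if the arm or the gripper's body presses on something with over 40 N, if the wrist force passes 120 N, or if a joint passes its speed limit or range.

## Working session

There is one attempt and no reset: what is moved stays moved. The work goes in short steps, Python scripts to look and compute and a tool call to move; the robot and the scene stay as the last step left them, time stands still between calls to the robot, and variables do not carry over. Pictures are saved under pics/ and viewed, about 8 in all and at most 12, crops included, and the job is handed in when it is done.

Besides the shell and the picture viewer there is one more tool, called after ">>>" in YAML: its name, and indented under it one key for each argument. step_arm: Moves the arm, as the interface text tells. Its arguments: {"type":"object","properties":{"increments":{"type":"string"},"claw":{"type":"number"}},"required":["increments"]}

```bash
mkdir -p pics; python3 - <<'E'
from bench import *
import cv2
for n in("scene","top"):
    im=snapshot(n); cv2.imwrite(f"pics/{n}0.png",im[:,:,::-1]); print(n,calibration(n))
o=get_obs(); print(o)
E
```

```text
scene {'camera_matrix': array([[400.91569212,   0.        , 253.43706543],
       [  0.        , 400.91569212, 190.0658236 ],
       [  0.        ,   0.        ,   1.        ]]), 'eye': array([ 1.45240159, -0.14386387,  0.78581405]), 'orientation': array([1.02800657, 0.01767213, 1.34816222])}
top {'camera_matrix': array([[472.75956081,   0.        , 257.3276022 ],
       [  0.        , 472.75956081, 189.07918816],
       [  0.        ,   0.        ,   1.        ]]), 'eye': array([0.22299995, 0.10525647, 1.93984259]), 'orientation': array([ 0.11926661, -0.00604326, -1.58031714])}
{'time': 0.1, 'joint_positions': array([-1.23607992e+00,  8.79101666e-02,  1.37205835e+00, -3.65162487e-05,
        1.68360205e+00, -1.03081785e-01]), 'qvel': array([ 8.60885796e-04, -1.85952858e-03, -4.50220985e-03,  2.24763711e-03,
        3.09278197e-05,  1.84581159e-04]), 'joint_torque': array([ 2.58580054e-03, -3.41254914e+01, -3.03299868e+01,  7.20752380e-02,
        3.05066805e-02, -1.04412341e-04]), 'tool_pos': array([ 0.23300522, -0.49767522,  0.20442804]), 'ee_rot': array([-3.13962150e+00, -1.67426470e-04,  4.37793955e-01]), 'wrist_force': array([-0.34683621,  0.5494267 ,  0.08836976]), 'wrist_torque': array([-0.01402326, -0.0423859 ,  0.03908503]), 'width': 0.09405579258342427}
```

View pics/scene0.png

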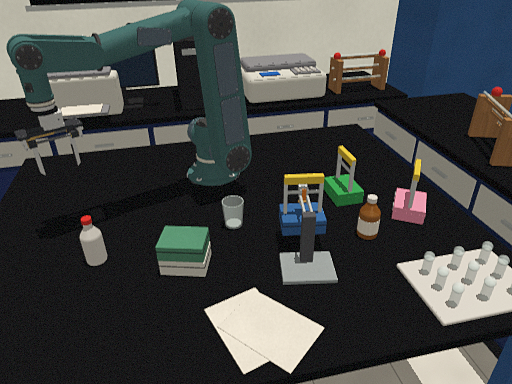

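View pics/top0.png

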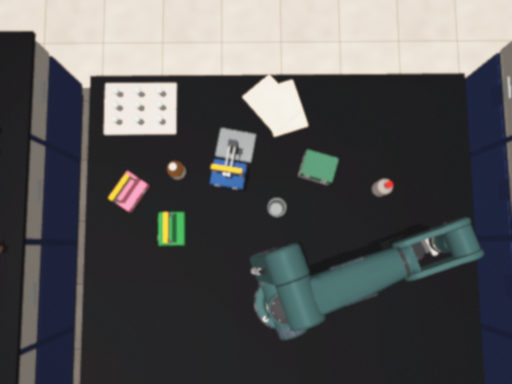

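The scene view shows the blue case hanging on the hook at (303,215), with the stand behind it nearer the camera at (308,250). The column (green on grey) is at (183,250). The beaker is at (233,212), the amber bottle at (369,217) and the wash bottle at (93,242). The look-alikes are a green framed case at (344,185) and a pink one at (410,205). The only blue case, and the only one on a hook, is the one at (303,215), top view (228,173).

```bash
cat > h.py <<'E'
import numpy as np, cv2
from scipy.spatial.transform import Rotation as R
from bench import *
def cam(n):
    c=calibration(n); return np.array(c["camera_matrix"]),np.array(c["eye"]),R.from_euler("xyz",c["orientation"]).as_matrix()
def ray(n,p):
    K,e,M=cam(n); d=np.linalg.inv(K)@[p[0],p[1],1]; return e,M@(d*[1,-1,-1])
def onz(n,p,z):
    e,d=ray(n,p); return e+d*(z-e[2])/d[2]
def proj(n,P):
    K,e,M=cam(n); q=M.T@(np.array(P)-e)*[1,-1,-1]; q=K@q; return q[:2]/q[2]
def two(p1,p2):
    e1,d1=ray("scene",p1);e2,d2=ray("top",p2)
    t=np.linalg.lstsq(np.c_[d1,-d2],e2-e1,rcond=None)[0]; a,b=e1+t[0]*d1,e2+t[1]*d2
    return (a+b)/2,np.linalg.norm(a-b)
def mask(im,lo,hi,box):
    h=cv2.cvtColor(im,cv2.COLOR_RGB2HSV); m=cv2.inRange(h,lo,hi); k=np.zeros_like(m);x0,y0,x1,y1=box;k[y0:y1,x0:x1]=255
    m&=k; n,l,s,c=cv2.connectedComponentsWithStats(m); i=1+np.argmax(s[1:,4]); return np.uint8(l==i)*255
def rect(m):
    return cv2.minAreaRect(cv2.findNonZero(m))
E
python3 - <<'E'
from h import *
s=cv2.imread("pics/scene0.png")[:,:,::-1].copy();t=cv2.imread("pics/top0.png")[:,:,::-1].copy()
Y=((20,120,120),(32,255,255)); 
def quadz(name,im,lo,hi,box,z):
    m=mask(im,lo,hi,box); r=rect(m); b=cv2.boxPoints(r); W=np.array([onz("top",p,z) for p in b])[:,:2]
    e=[W[1]-W[0],W[2]-W[1]]; print(name,"area",cv2.countNonZero(m),"ctr px",np.round(r[0],1),"W",W.mean(0).round(4),"sides",[round(float(np.linalg.norm(v)),4) for v in e],"ang",[round(float(np.arctan2(v[1],v[0])),3) for v in e])
    return m
quadz("gripbeam",t,*Y,(205,155,250,180),.231)
quadz("column",t,(65,60,40),(90,255,255),(290,140,345,195),.1)
quadz("stand",t,(0,0,90),(179,60,200),(205,120,265,165),.014)
m=mask(s,*Y,(275,165,335,190)); r=rect(m);print("scene beam",r)
m=mask(s,(65,60,40),(90,255,255),(150,220,215,265));print("scene col",rect(m), cv2.approxPolyDP(cv2.convexHull(cv2.findNonZero(m)),3,True).reshape(-1,2).tolist())
a=cv2.resize(t[110:210,195:355],(800,500),interpolation=cv2.INTER_CUBIC)
b=cv2.resize(s[160:290,150:350],(800,520),interpolation=cv2.INTER_CUBIC)
cv2.imwrite("pics/ct.png",a[:,:,::-1]);cv2.imwrite("pics/cs.png",b[:,:,::-1])
E
```

```text
gripbeam area 173 ctr px [225.5 168.3] W [0.5051 0.2086] sides [0.0225, 0.1163] ang [-0.161, -1.746]
column area 920 ctr px [319.3 165.5] W [ 0.535  -0.1536] sides [0.1114, 0.1372] ang [-0.295, -1.863]
stand area 1120 ctr px [234.6 148.2] W [0.6255 0.1842] sides [0.1561, 0.1562] ang [-0.176, -1.763]
scene beam ((303.5179443359375, 178.41226196289062), (10.511807441711426, 39.31068801879883), 87.51044464111328)
scene col ((181.99635314941406, 243.11277770996094), (53.778472900390625, 35.69110870361328), 1.8476102352142334) [[208, 227], [209, 240], [202, 261], [157, 260], [155, 246], [165, 225]]
```

View pics/ct.png

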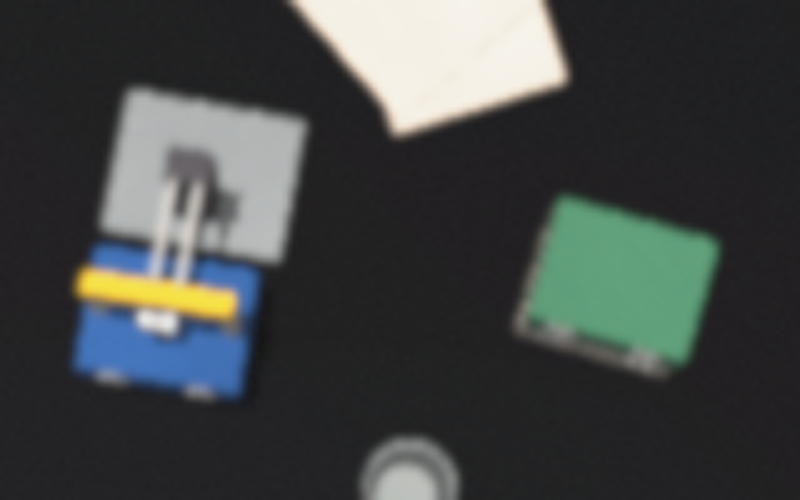

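View pics/cs.png

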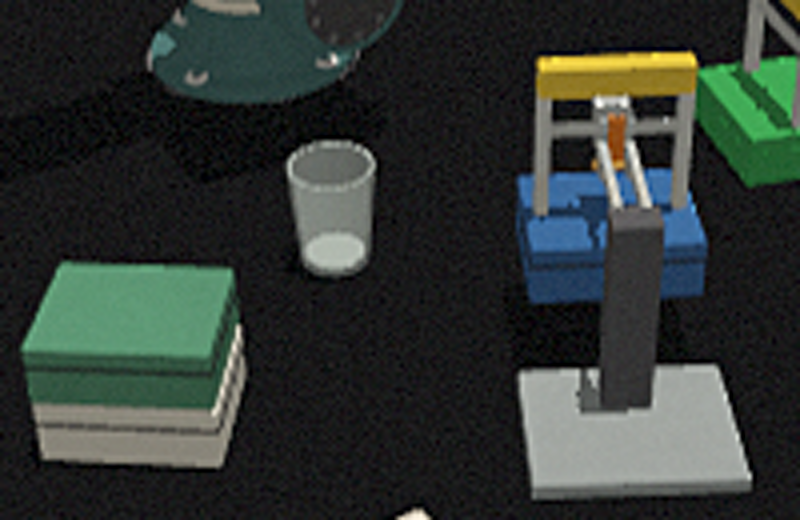

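The crops confirm the target: blue body, silver uprights and yellow beam, hanging on the hook with the orange keeper through its window (scene crop (615,135)). The stand yaw is about -0.175. Next I refine the column's top face, excluding its side faces, and look up hold_point_z.

```bash
python3 - <<'E'
from h import *
import bench
print({k:getattr(bench,k) for k in dir(bench) if 'hold' in k.lower()})
s=cv2.imread("pics/scene0.png")[:,:,::-1].copy();t=cv2.imread("pics/top0.png")[:,:,::-1].copy()
for n,im,box in(("top",t,(290,140,345,195)),("scene",s,(150,220,215,265))):
    h=cv2.cvtColor(im,cv2.COLOR_RGB2HSV); m0=mask(im,(65,60,40),(90,255,255),box); v=h[...,2]
    hi=np.percentile(v[m0>0],60); m=mask(im,(65,60,int(hi*.8)),(90,255,255),box)
    hull=cv2.convexHull(cv2.findNonZero(m)); e=4
    for e in np.arange(1,8,.5):
        q=cv2.approxPolyDP(hull,e,True).reshape(-1,2)
        if len(q)<=4:break
    W=np.array([onz(n,p,.1)[:2] for p in q]); E=np.roll(W,-1,0)-W
    M=cv2.moments(m); c=onz(n,(M['m10']/M['m00'],M['m01']/M['m00']),.1)
    print(n,hi,q.tolist(),"corners ctr",W.mean(0).round(4),"area ctr",c.round(4),"sides",np.linalg.norm(E,axis=1).round(3),"ang",np.arctan2(E[:,1],E[:,0]).round(3))
    W2=np.array([onz(n,p[0],.1)[:2] for p in cv2.findNonZero(m)],np.float32); print(" floor rect",cv2.minAreaRect(W2), W2.mean(0))
# grip beam two-view
Y=((20,120,120),(32,255,255))
c2=rect(mask(t,*Y,(205,155,250,180)))[0];c1=rect(mask(s,*Y,(275,165,335,190)))[0]
print("beam",two(c1,c2))
print("beaker",onz("top",(277,207),.05),"amber",onz("top",(176,170),.1),"greenlook",onz("top",(172,229),.1))
E
```

```text
{'hold_point_z': 0.0188}
top 160.0 [[337, 159], [330, 181], [301, 172], [308, 150]] corners ctr [ 0.5351 -0.1522] area ctr [ 0.5349 -0.152   0.1   ] sides [0.093 0.119 0.093 0.12 ] ang [ 2.81   1.257 -0.324 -1.886]
 floor rect ((0.5346603393554688, -0.15160617232322693), (0.12772983312606812, 0.09820771217346191), 72.8975601196289) [ 0.5349128 -0.1520307]
scene 151.0 [[207, 227], [202, 248], [156, 247], [165, 226]] corners ctr [ 0.5367 -0.1519] area ctr [ 0.5392 -0.1528  0.1   ] sides [0.095 0.125 0.096 0.123] ang [-0.265 -1.849  2.853  1.285]
 floor rect ((0.5366339683532715, -0.15220309793949127), (0.1281537562608719, 0.10109847038984299), 72.73392486572266) [ 0.53860503 -0.15265304]
beam (array([0.50671707, 0.20818622, 0.21913325]), np.float64(0.002332380864393134))
beaker [0.37630691 0.01350469 0.05      ] amber [0.52178246 0.41129892 0.1       ] greenlook [0.29043692 0.42425812 0.1       ]
```

>>> step_arm:
  increments: "0 0 -3 0 0 -0.15; 0 0 -4 0 0 -0.15; 0 0 -4 0 0 -0.15; 0 0 -3 0 0 -0.15; 0 0 0 0 0 -0.15"
  claw: -1

```text
time: 0.6
tool_pos: [0.2336, -0.4993, 0.3511]
ee_rot: [3.135, 0.007, 1.194]
wrist_force: [0.1, -0.5, -0.5]
width: 0.0946
```

Both views agree. The column top centre is about (0.536, -0.152) with yaw about -0.30 and sides 0.128 x 0.10. The beam is at (0.507, 0.209, 0.219), against an expected height of 0.218. I now cross above everything to the case.

>>> step_arm:
  increments: "0 0 0 0 0 -0.104; 0 0 0 0 0 -0.104; 4.67 0.9 0 0 0 0; 4.67 0.9 0 0 0 0; 4.67 0.9 0 0 0 0"

```text
time: 1.1
tool_pos: [0.2843, -0.3635, 0.3445]
ee_rot: [-3.141, -0.001, 1.394]
wrist_force: [1.0, 0.5, 0.4]
width: 0.0941
```

>>> step_arm:
  increments: "4.67 0.9 0 0 0 0; 4.67 0.9 0 0 0 0; 4.67 0.9 0 0 0 0; 4.67 0.9 0 0 0 0; 4.67 0.9 0 0 0 0"

```text
time: 1.6
tool_pos: [0.3692, -0.1409, 0.3451]
ee_rot: [-3.142, -0.0, 1.395]
wrist_force: [1.4, -0.9, 0.5]
width: 0.0938
```

>>> step_arm:
  increments: "4.67 0.9 0 0 0 0; 4.67 0.9 0 0 0 0; 4.67 0.9 0 0 0 0; 4.67 0.9 0 0 0 0; 4.67 0.9 0 0 0 0"

```text
time: 2.1
tool_pos: [0.4542, 0.0814, 0.3451]
ee_rot: [-3.141, 0.0, 1.396]
wrist_force: [0.7, -0.7, -0.0]
width: 0.0941
```

>>> step_arm:
  increments: "2 0.5 0 0 0 0; 2 0.5 0 0 0 0; 0 0 0 0 0 0; 0 0 0 0 0 0"

```text
time: 2.5
tool_pos: [0.4706, 0.1168, 0.3449]
ee_rot: [-3.14, 0.001, 1.396]
wrist_force: [0.1, -0.4, -0.2]
width: 0.0943
```

```bash
cat >> h.py <<'E'
def go(tx,ty,tz,yaw):
    o=get_obs(); M=R.from_euler("xyz",o["ee_rot"]).as_matrix(); T=R.from_euler("xyz",[np.pi,0,yaw]).as_matrix()
    print("tcp",np.round(o["tool_pos"],4),"rot",np.round(o["ee_rot"],4),"cm",(M.T@(np.array([tx,ty,tz])-o["tool_pos"])*100).round(2),"turn",R.from_matrix(M.T@T).as_rotvec().round(3),"F",np.round(o["wrist_force"],1),"w",round(o["width"],4),"t",o["time"])
E
python3 -c "
from h import *
go(.507,.209,.201,1.396)"
```

```text
tcp [0.4706 0.1168 0.3449] rot [-3.1403e+00  1.1000e-03  1.3964e+00] cm [ 9.73  2.   14.37] turn [-0.001  0.001  0.   ] F [ 0.1 -0.4 -0.2] w 0.0943 t 2.5
```

>>> step_arm:
  increments: "4.9 1 0 0 0 0; 4.85 1 0 0 0 0; 0 0 4 0 0 0; 0 0 4 0 0 0; 0 0 2 0 0 0"

```text
time: 3.0
tool_pos: [0.5062, 0.208, 0.2413]
ee_rot: [-3.136, 0.003, 1.395]
wrist_force: [-0.0, -0.6, -0.4]
width: 0.0942
```

>>> step_arm:
  increments: "0 0 0 0 0 0; 0 0 0 0 0 0"

```text
time: 3.2
tool_pos: [0.5077, 0.2084, 0.2463]
ee_rot: [3.141, 0.0, 1.394]
wrist_force: [0.0, -0.4, 0.6]
width: 0.0941
```

```bash
python3 - <<'E'
from h import *
go(.507,.209,.201,1.396)
im=snapshot("scene"); a=cv2.resize(im[110:250,220:390],(765,630)[:2],interpolation=cv2.INTER_CUBIC)[:600]
cv2.imwrite("pics/g1.png",a[:,:,::-1])
E
```

```text
tcp [0.5077 0.2084 0.2463] rot [3.1409 0.     1.3943] cm [ 0.04 -0.08  4.53] turn [ 0.001  0.    -0.002] F [ 0.  -0.4  0.6] w 0.0941 t 3.2
```

View pics/g1.png

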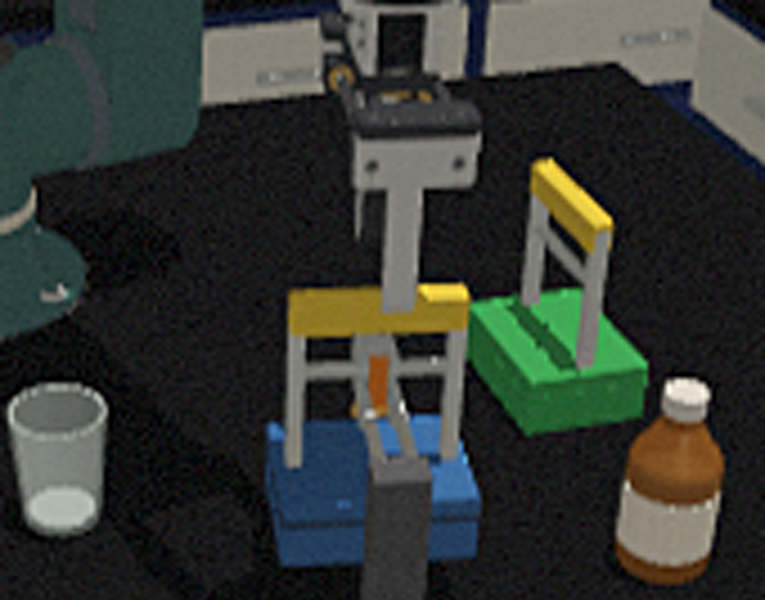

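The open fingers straddle the yellow beam near its middle: the near finger is in front at crop (400,290) and the far one behind. I descend and close.

>>> step_arm:
  increments: "0 0 2 0 0 0; 0 0 1.5 0 0 0; 0 0 1 0 0 0; 0 0 0 0 0 0; 0 0 0 0 0 0"

```text
time: 3.75
tool_pos: [0.5077, 0.2095, 0.2008]
ee_rot: [3.141, -0.0, 1.396]
wrist_force: [0.4, 0.1, 0.1]
width: 0.094
```

>>> step_arm:
  increments: "0 0 0 0 0 0; 0 0 0 0 0 0; 0 0 0 0 0 0; 0 0 0 0 0 0; 0 0 0 0 0 0"
  claw: 1

```text
time: 4.25
tool_pos: [0.5076, 0.2095, 0.2006]
ee_rot: [3.141, -0.0, 1.396]
wrist_force: [0.3, -0.7, 0.5]
width: 0.0573
```

>>> step_arm:
  increments: "0 0 0 0 0 0; 0 0 0 0 0 0"

```text
time: 4.45
tool_pos: [0.5075, 0.2095, 0.2004]
ee_rot: [-3.142, 0.0, 1.396]
wrist_force: [0.2, -0.1, 0.7]
width: 0.0416
```

>>> step_arm:
  increments: "0 0 0 0 0 0; 0 0 0 0 0 0; 0 0 0 0 0 0; 0 0 0 0 0 0; 0 0 0 0 0 0"

```text
time: 4.95
tool_pos: [0.5065, 0.2097, 0.2005]
ee_rot: [-3.139, 0.0, 1.396]
wrist_force: [-3.2, 0.3, 1.8]
width: 0.0177
```

>>> step_arm:
  increments: "0 0 0 0 0 0; 0 0 0 0 0 0"

```text
time: 5.15
tool_pos: [0.5066, 0.2097, 0.2005]
ee_rot: [-3.14, 0.0, 1.396]
wrist_force: [-5.4, 1.5, 3.0]
width: 0.0176
```

Gripped: the width is 17.6 mm against the 18 mm beam. The small -x force suggests the bar already touches the keeper. I push back along tool +y in small rows.

>>> step_arm:
  increments: "0 0.4 -0.1 0 0 0; 0 0.4 0 0 0 0; 0 0.4 0 0 0 0; 0 0.4 0 0 0 0; 0 0.2 0 0 0 0"

```text
time: 5.65
tool_pos: [0.5214, 0.207, 0.2004]
ee_rot: [-3.131, 0.001, 1.397]
wrist_force: [-12.3, 1.5, 2.7]
width: 0.0178
```

>>> step_arm:
  increments: "0 0 0 0 0 0; 0 0 0 0 0 0; 0 0 0 0 0 0"

```text
time: 5.95
tool_pos: [0.5218, 0.2069, 0.2005]
ee_rot: [-3.132, 0.001, 1.397]
wrist_force: [-10.8, 1.1, 0.8]
width: 0.0176
```

```bash
python3 - <<'E'
from h import *
go(.507+.0197,.209-.0035,.2005,1.396)
for n,b in(("scene",(140,220,260,390)),("top",(110,210,175,325))):
    im=snapshot(n); a=cv2.resize(im[b[0]:b[1],b[2]:b[3]],(750,int(750*(b[1]-b[0])/(b[3]-b[2]))),interpolation=cv2.INTER_CUBIC)[:590]
    cv2.imwrite(f"pics/p_{n}.png",a[:,:,::-1])
E
```

```text
tcp [0.5218 0.2069 0.2005] rot [-3.1323e+00  1.2000e-03  1.3969e+00] cm [-0.05  0.5  -0.01] turn [-0.009  0.001  0.001] F [-10.8   1.1   0.8] w 0.0176 t 5.95
```

View pics/p_scene.png

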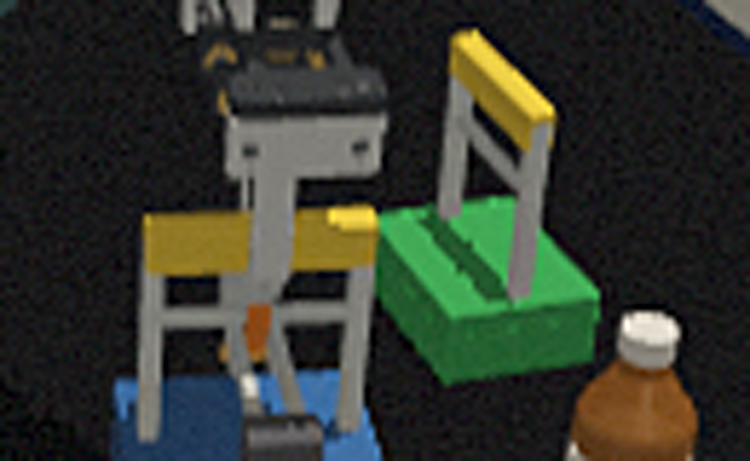

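The keeper is visibly pressed, the bar has moved about 15.4 mm, and the arm gives slightly under an 11 N load. I push 4.5 mm more to be clear of the lip.

>>> step_arm:
  increments: "0 0.25 0 0 0 0; 0 0.25 0 0 0 0; 0 0 0 0 0 0; 0 0 0 0 0 0"

```text
time: 6.45
tool_pos: [0.5264, 0.2062, 0.2005]
ee_rot: [-3.132, 0.001, 1.397]
wrist_force: [-11.5, 1.7, 2.3]
width: 0.018
```

>>> step_arm:
  increments: "0 0 -0.3 0 0 0; 0 0 -0.3 0 0 0; 0 0 -0.3 0 0 0; 0 0 0 0 0 0; 0 0 0 0 0 0"

```text
time: 6.95
tool_pos: [0.5293, 0.2053, 0.2084]
ee_rot: [-3.138, 0.002, 1.396]
wrist_force: [-4.9, 0.1, -5.8]
width: 0.0176
```

Lifting freely: Fz is about -6 N (the case weight) with no lip block. I continue to about 28 mm.

>>> step_arm:
  increments: "0 -0.2 -0.4 0 0 0; 0 0 -0.5 0 0 0; 0 0 -0.5 0 0 0; 0 0 -0.5 0 0 0; 0 0 0 0 0 0"

```text
time: 7.45
tool_pos: [0.5298, 0.2058, 0.2316]
ee_rot: [3.137, -0.002, 1.395]
wrist_force: [-0.7, -0.4, -5.7]
width: 0.0177
```

>>> step_arm:
  increments: "0 0 0 0 0 0; 0 0 0 0 0 0"

```text
time: 7.65
tool_pos: [0.5284, 0.2057, 0.2293]
ee_rot: [3.141, 0.0, 1.396]
wrist_force: [0.1, -0.5, -6.8]
width: 0.0179
```

```bash
python3 - <<'E'
from h import *
go(.507,.209,.2285,1.396)
im=snapshot("scene"); b=(140,260,240,370); a=cv2.resize(im[b[0]:b[1],b[2]:b[3]],(650,600),interpolation=cv2.INTER_CUBIC)
cv2.imwrite("pics/l.png",a[:,:,::-1])
E
```

```text
tcp [0.5284 0.2057 0.2293] rot [3.1413e+00 2.0000e-04 1.3956e+00] cm [-0.05 -2.17  0.08] turn [ 0.  0. -0.] F [ 0.1 -0.5 -6.8] w 0.0179 t 7.65
```

View pics/l.png

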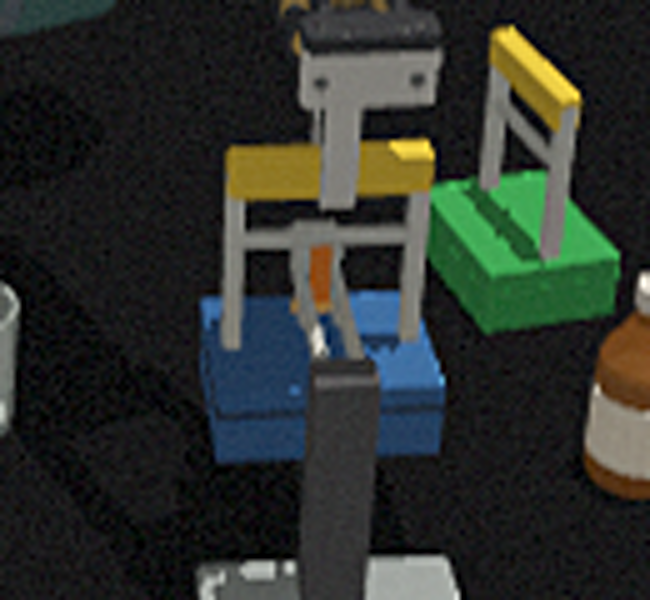

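The bar is raised about 29 mm above the closed lip, and the only force left is the case weight. I draw it to stand -x by 15 cm.

>>> step_arm:
  increments: "0 -1 0 0 0 0; 0 -1.5 0 0 0 0; 0 -2 0 0 0 0; 0 -2 0 0 0 0; 0 -2 0 0 0 0"

```text
time: 8.2
tool_pos: [0.4429, 0.2207, 0.2292]
ee_rot: [-3.141, 0.0, 1.396]
wrist_force: [0.7, -0.1, -4.6]
width: 0.0179
```

>>> step_arm:
  increments: "0 -2 0 0 0 0; 0 -2 0 0 0 0; 0 -2 0 0 0 0; 0 -1 0 0 0 0; 0 0 0 0 0 0"

```text
time: 8.7
tool_pos: [0.3744, 0.2331, 0.2298]
ee_rot: [3.141, -0.001, 1.397]
wrist_force: [-0.2, -0.2, -5.3]
width: 0.0177
```

>>> step_arm:
  increments: "0 0 -2 0 0 0; 0 0 -2.5 0 0 0; 0 0 -2.5 0 0 0; 0 0 -2 0 0 0; 0 0 0 0 0 0"

```text
time: 9.2
tool_pos: [0.3777, 0.2332, 0.3229]
ee_rot: [3.135, -0.004, 1.395]
wrist_force: [0.8, -0.2, -5.2]
width: 0.018
```

>>> step_arm:
  increments: "0 0 0 0 0 0; 0 0 0 0 0 0"

```text
time: 9.4
tool_pos: [0.3754, 0.2325, 0.3176]
ee_rot: [-3.139, 0.002, 1.395]
wrist_force: [0.2, 0.2, -6.8]
width: 0.0178
```

```bash
python3 - <<'E'
from h import *
go(.536,-.152,.318,1.271)
E
```

```text
tcp [0.3754 0.2325 0.3176] rot [-3.1391e+00  2.0000e-03  1.3955e+00] cm [-3.506e+01  2.252e+01 -3.000e-02] turn [-0.002  0.002  0.124] F [ 0.2  0.2 -6.8] w 0.0178 t 9.4
```

Off the hook and clear, with the underside at about 0.172. I go sideways first (away from the hook), then forward over the column and turn by 0.125.

>>> step_arm:
  increments: "-2 0 0 0 0 0; -3 0 0 0 0 0; -3 0 0 0 0 0; -3 0 0 0 0 0; -3 0 0 0 0 0"

```text
time: 9.9
tool_pos: [0.3504, 0.0938, 0.3178]
ee_rot: [-3.139, 0.001, 1.396]
wrist_force: [0.3, 0.2, -5.2]
width: 0.0178
```

>>> step_arm:
  increments: "-3 0 0 0 0 0; -3 1 0 0 0 0; -2.5 2.5 0 0 0 0; -2.5 3 0 0 0 0; -2.5 3 0 0 0 0"

```text
time: 10.4
tool_pos: [0.4214, -0.0559, 0.3181]
ee_rot: [-3.14, -0.0, 1.395]
wrist_force: [0.6, -0.2, -5.5]
width: 0.0177
```

>>> step_arm:
  increments: "-2 3 0 0 0 0; -2 3 0 0 0 0; -1.5 3 0 0 0 0; -1 2 0 0 0 0; 0 1 0 0 0 0"

```text
time: 10.9
tool_pos: [0.5288, -0.1411, 0.3163]
ee_rot: [-3.137, -0.0, 1.393]
wrist_force: [0.2, 0.7, -4.8]
width: 0.0173
```

>>> step_arm:
  increments: "0 0 0 0 0 0.06; 0 0 0 0 0 0.06; 0 0 0 0 0 0; 0 0 0 0 0 0"

```text
time: 11.3
tool_pos: [0.5277, -0.1387, 0.319]
ee_rot: [-3.14, -0.0, 1.278]
wrist_force: [-0.2, -0.0, -5.6]
width: 0.0182
```

```bash
python3 - <<'E'
from h import *
go(.536,-.152,.255,1.271)
for n,b in(("scene",(90,290,110,310)),("top",(130,210,270,370))):
    im=snapshot(n); a=cv2.resize(im[b[0]:b[1],b[2]:b[3]],None,fx=600/200 if n=="scene" else 5,fy=600/200 if n=="scene" else 5,interpolation=cv2.INTER_CUBIC)
    cv2.imwrite(f"pics/o_{n}.png",a[:,:,::-1]); cv2.imwrite(f"pics/o_{n}_full.png",im[:,:,::-1])
E
```

```text
tcp [ 0.5277 -0.1387  0.319 ] rot [-3.1404e+00 -2.0000e-04  1.2777e+00] cm [-1.03  1.18  6.4 ] turn [-0.001 -0.     0.007] F [-0.2 -0.  -5.6] w 0.0182 t 11.3
```

View pics/o_scene.png

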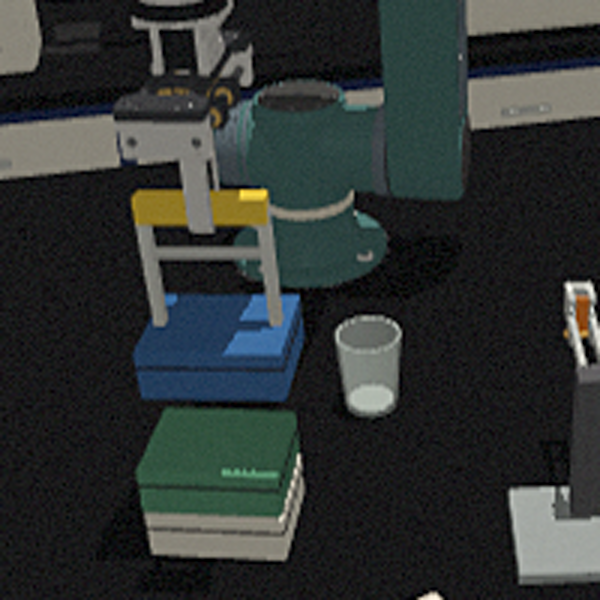

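The case hangs level and nearly parallel over the column, and the finger sits at the beam's middle (200 of 133–270). The keeper is shut again and the beaker is untouched. I check the case against the column in this same image while moving over it.

>>> step_arm:
  increments: "-0.5 0.6 0.5 0 0 0.007; -0.5 0.6 1.5 0 0 0; 0 0 1.5 0 0 0; 0 0 0.5 0 0 0; 0 0 0 0 0 0"

```text
time: 11.9
tool_pos: [0.536, -0.1526, 0.2771]
ee_rot: [-3.137, -0.0, 1.268]
wrist_force: [0.5, -1.1, -5.5]
width: 0.0175
```

>>> step_arm:
  increments: "0 0 0 0 0 0; 0 0 0 0 0 0"

```text
time: 12.1
tool_pos: [0.537, -0.1527, 0.2805]
ee_rot: [3.14, 0.0, 1.269]
wrist_force: [0.6, 0.5, -5.8]
width: 0.0177
```

```bash
python3 - <<'E'
from h import *
go(.536,-.152,.2455,1.271)
o=get_obs(); z=o["tool_pos"][2]
im=snapshot("scene"); cv2.imwrite("pics/q_full.png",im[:,:,::-1])
b=(140,290,130,230); a=cv2.resize(im[b[0]:b[1],b[2]:b[3]],(400,600),interpolation=cv2.INTER_CUBIC); cv2.imwrite("pics/q.png",a[:,:,::-1])
m=mask(im,(18,120,60),(34,255,255),(140,140,220,240)); q=cv2.findNonZero(m).reshape(-1,2)
mb=mask(im,(100,100,30),(125,255,255),(140,140,230,280)); 
mg=mask(im,(65,60,30),(92,255,255),(140,180,230,280))
for n,k in(("beam",m),("blue",mb),("green",mg)): print(n,cv2.boundingRect(k),rect(k), cv2.approxPolyDP(cv2.convexHull(cv2.findNonZero(k)),2,True).reshape(-1,2).tolist())
# predicted case corners if rigid at TCP, and column corners
c,s=np.cos(-.30),np.sin(-.30)
def corners(x,y,z,yw):
    c,s=np.cos(yw),np.sin(yw); return [proj("scene",[x+c*a-s*b,y+s*a+c*b,z]).round(1).tolist() for a,b in((.05,.065),(.05,-.065),(-.05,-.065),(-.05,.065))]
yw=o["ee_rot"][2]-np.pi/2; x,y=o["tool_pos"][:2]
u=z-.1455
print("pred case bottom",u,corners(x,y,u,yw)); print("case lid",corners(x,y,u+.05,yw)); print("col top",corners(.536,-.152,.1,-.3));print("col low",corners(.536,-.152,.05,-.3))
E
```

```text
tcp [ 0.537  -0.1527  0.2805] rot [3.1396e+00 2.0000e-04 1.2689e+00] cm [ 0.04 -0.13  3.5 ] turn [ 0.002  0.    -0.002] F [ 0.6  0.5 -5.8] w 0.0177 t 12.1
beam (176, 169, 20, 12) ((185.5, 174.5), (11.0, 19.0), 90.0) [[194, 180], [178, 180], [176, 169], [194, 169]]
blue (150, 201, 58, 37) ((178.5, 219.0), (36.0, 57.0), 90.0) [[206, 202], [207, 219], [200, 237], [153, 236], [150, 223], [162, 201]]
green (155, 227, 55, 35) ((182.0, 244.0), (34.0, 54.0), 90.0) [[208, 227], [209, 240], [202, 261], [157, 260], [155, 246], [159, 238]]
pred case bottom 0.13497391584644794 [[200.8, 238.7], [152.4, 237.0], [162.7, 215.5], [207.5, 216.9]]
case lid [[199.1, 223.2], [149.5, 221.6], [160.3, 200.8], [206.1, 202.1]]
col top [[202.1, 248.8], [154.6, 247.0], [164.5, 225.2], [208.6, 226.6]]
col low [[203.7, 263.0], [157.2, 261.2], [166.7, 238.8], [209.9, 240.3]]
```

View pics/q.png

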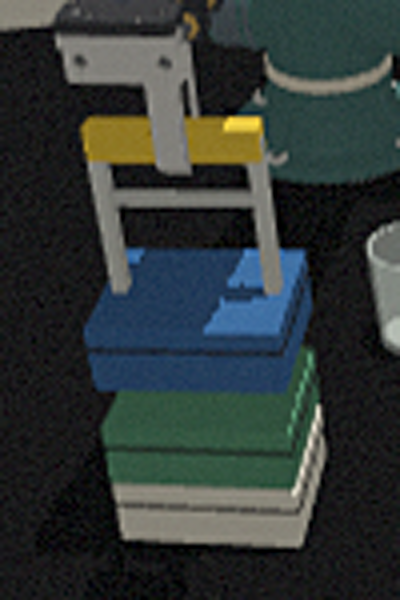

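The predicted corners match the observed ones to within 1–2 px, with the same bias for both the case and the column, so they line up. I lower it gently.

>>> step_arm:
  increments: "0 -0.1 1 0 0 0; 0 0 1 0 0 0; 0 0 0.7 0 0 0; 0 0 0.4 0 0 0; 0 0 0 0 0 0"

```text
time: 12.65
tool_pos: [0.5355, -0.152, 0.248]
ee_rot: [-3.141, -0.0, 1.269]
wrist_force: [-0.2, -0.9, -5.3]
width: 0.0178
```

>>> step_arm:
  increments: "0 0 0.2 0 0 0; 0 0 0 0 0 0; 0 0 0 0 0 0"

```text
time: 12.95
tool_pos: [0.536, -0.1523, 0.2472]
ee_rot: [3.14, 0.0, 1.269]
wrist_force: [0.3, 0.8, -2.0]
width: 0.0178
```

>>> step_arm:
  increments: "0 0 0.15 0 0 0; 0 0 0 0 0 0; 0 0 0 0 0 0"

```text
time: 13.25
tool_pos: [0.5363, -0.152, 0.247]
ee_rot: [3.138, -0.0, 1.269]
wrist_force: [-0.1, 2.9, 6.8]
width: 0.0177
```

It is seated: Fz went from -5.5 to +6.8 N at TCP z 0.247. I ease off 1 mm, release and wait for the fingers to open.

>>> step_arm:
  increments: "0 0 -0.1 0 0 0; 0 0 0 0 0 0; 0 0 0 0 0 0"

```text
time: 13.55
tool_pos: [0.5362, -0.1521, 0.2471]
ee_rot: [3.139, -0.0, 1.269]
wrist_force: [0.3, 3.2, 5.3]
width: 0.0181
```

>>> step_arm:
  increments: "0 0 0 0 0 0; 0 0 0 0 0 0; 0 0 0 0 0 0; 0 0 0 0 0 0; 0 0 0 0 0 0"
  claw: -1

```text
time: 14.05
tool_pos: [0.5356, -0.1523, 0.2456]
ee_rot: [-3.141, 0.0, 1.269]
wrist_force: [1.1, 0.2, 0.6]
width: 0.0546
```

>>> step_arm:
  increments: "0 0 0 0 0 0; 0 0 0 0 0 0; 0 0 0 0 0 0; 0 0 0 0 0 0; 0 0 0 0 0 0"

```text
time: 14.55
tool_pos: [0.5357, -0.1522, 0.246]
ee_rot: [3.142, 0.0, 1.269]
wrist_force: [1.0, 0.6, 0.4]
width: 0.093
```

Now I retreat straight up and check.

>>> step_arm:
  increments: "0 0 -2 0 0 0; 0 0 -3 0 0 0; 0 0 -3 0 0 0; 0 0 -2 0 0 0; 0 0 0 0 0 0"

```text
time: 15.05
tool_pos: [0.5366, -0.1525, 0.35]
ee_rot: [3.134, 0.001, 1.269]
wrist_force: [-1.0, -1.2, 0.5]
width: 0.094
```

>>> step_arm:
  increments: "0 0 0 0 0 0; 0 0 0 0 0 0; 0 0 0 0 0 0; 0 0 0 0 0 0"

```text
time: 15.45
tool_pos: [0.5354, -0.1521, 0.3446]
ee_rot: [-3.139, -0.0, 1.269]
wrist_force: [-0.1, -0.1, 0.5]
width: 0.0942
```

```bash
python3 - <<'E'
from h import *
go(.536,-.152,.35,1.271)
im=snapshot("scene"); b=(100,300,80,350); a=cv2.resize(im[b[0]:b[1],b[2]:b[3]],(800,593),interpolation=cv2.INTER_CUBIC); cv2.imwrite("pics/f.png",a[:,:,::-1])
for n,lo,hi in(("blue",(100,100,30),(125,255,255)),("green",(65,60,30),(92,255,255))):
    k=mask(im,lo,hi,(140,140,230,290)); print(n,cv2.approxPolyDP(cv2.convexHull(cv2.findNonZero(k)),2,True).reshape(-1,2).tolist())
def corners(x,y,z,yw):
    c,s=np.cos(yw),np.sin(yw); return [proj("scene",[x+c*a-s*b,y+s*a+c*b,z]).round(1).tolist() for a,b in((.05,.065),(.05,-.065),(-.05,-.065),(-.05,.065))]
for z in(.15,.1,.05): print(z,corners(.536,-.152,z,-.3))
E
```

```text
tcp [ 0.5354 -0.1521  0.3446] rot [-3.1393e+00 -1.0000e-04  1.2688e+00] cm [ 0.03  0.05 -0.54] turn [-0.002 -0.    -0.002] F [-0.1 -0.1  0.5] w 0.0942 t 15.45
blue [[207, 213], [208, 228], [202, 248], [155, 245], [153, 231], [164, 211]]
green [[229, 181], [203, 185], [189, 178], [188, 169], [197, 160], [227, 158]]
0.15 [[200.5, 233.8], [151.8, 232.2], [162.2, 210.9], [207.3, 212.2]]
0.1 [[202.1, 248.8], [154.6, 247.0], [164.5, 225.2], [208.6, 226.6]]
0.05 [[203.7, 263.0], [157.2, 261.2], [166.7, 238.8], [209.9, 240.3]]
```

View pics/f.png

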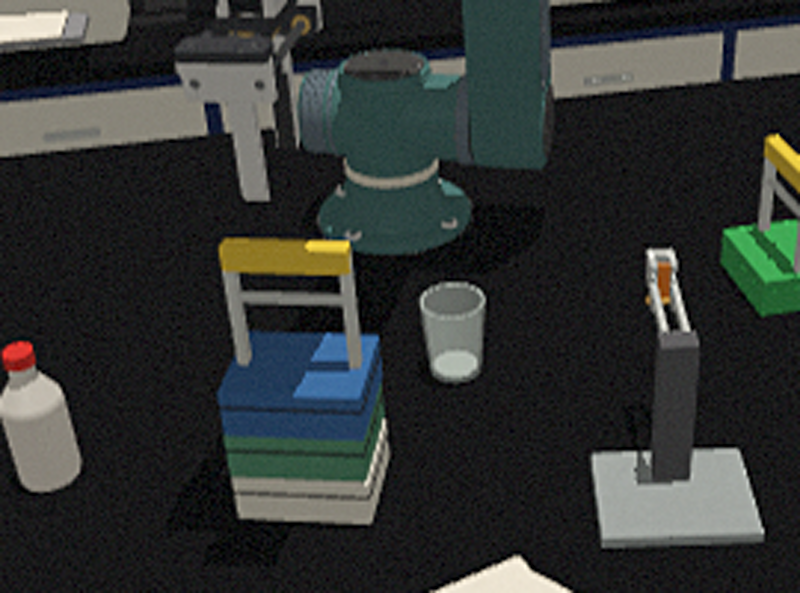

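The blue case sits flush and upright on the column (crop (300,385)), the gripper is clear above it, the keeper is shut, and the bottle and beaker are standing. The corners match a centred case to within about 2 px.

```bash
python3 -c "
from bench import *
print(close_job())"
```

```text
the job is handed in; nothing more can be done
None
```

The blue case is off the hook and stands released on the green upper case of the column. I handed the job in at about 15.5 s of the 48 s, and no verdict was reported.

- **Moves:** I gripped the yellow beam (width 17.7 mm) and pushed the bar back about 20 mm against the keeper. I then lifted 29 mm with no sign of the lip blocking, drew the case about 16 cm clear and carried it round to the column. I lowered it until the wrist force swung from -5.5 to +6.8 N, eased off 1 mm, opened the fingers and retreated straight up.
- **Last checks:** In the final picture most of the case's corners lie within 2 px (about 4 mm) of a centred, square placement. The largest difference is about 2 px. The keeper is shut, and the column, beaker and wash bottle look undisturbed.
- **Not checked:** The amber bottle was outside the final crop, so I did not look at it again after the lift. The final automatic check of the green case picked up the robot's arm instead, so I judged the column by eye and from the earlier measurement. I could not read the keeper angle directly.

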